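Stand the test panel in its colour-coded drying slot

TASK

The green test panel lies flat on the loading shelf of the panel rack, in front of the wrong slot. Slide it along the shelf, still flat, until it is squarely in front of the slot with the green tab, then push it over the shelf's edge so that it drops edge-first into that slot, and tip it up until it stands on edge, leaning back against the slot's rests. Leave the blue panel standing in its slot, and do not knock over the beaker or the jar beside the rack.

Things in the scene. Friction and masses are not known exactly. Their poses are not given: they have to be found in the camera images.
- panel: Loose green test panel: plain rigid slab 90 x 120 x 10 mm, 0.15 to 0.35 kg, too wide to grip across. Origin at its centre; x along the 90 mm side, y along the 120 mm side, z through the thickness. It starts flat (z up) on the shelf, its centre 65 mm above the table, its x axis within 0.2 rad of the rack's.
- rack: Fixed panel rack: an aluminium loading shelf on the robot's side, three slots beyond it, centred at y = -150, 0 and 150 mm. Origin on the table below the middle of the shelf's far edge; x from shelf to slots (away from the robot), y along the row of slots, z up. The slots are 144 mm wide between 6 mm fins that stand at x = 6 to 62 mm and reach 78 mm above the table.
- rack_shelf (a point): Middle of the shelf's far edge, on its top, 60 mm above the table. The shelf reaches 165 mm back towards the robot and 225 mm to either side; open on the robot's side, 12 mm lips at its y ends. A panel pushed squarely until just over half is past the edge tips when the pusher eases back (its friction may hold the panel level); it drops into the groove and leans on the shelf's edge
- rack_groove (a point): Middle of the middle slot's groove, on its floor (10 mm above the table), 42 mm beyond the shelf's edge. The groove is about 20 mm wide with a sloped lip on the shelf side; at its far side (x = 52 mm from the edge) steel rests rise to 82 mm above the table, leaning 18 degrees away from the shelf. A panel in place stands on its 120 mm edge against them, top about 96 mm high.
- tab_green: Green tab fixed behind the rests of the green panel's slot, one of the two outer slots. Its origin is not on the plate but at the slot: below the shelf's edge, at the trench floor's height (10 mm above the table), in the middle of the slot's width; axes parallel to the rack's. The plate (34 x 90 mm, level, with a lip) lies at x = 74 to 110 mm, 76 mm above the table.
- tab_yellow: The same tab in yellow, at the other outer slot, which stays empty. Origin as for the green one.
- blue_panel: A blue panel of the same size (origin at its centre), already standing loose in the middle slot, whose tab is blue: it shows how a panel should stand, and must be left alone.
- beaker: Foil-covered beaker, 90 mm across, 96 mm tall, to the right of the rack. Origin at the centre of its underside.
- jar: White jar with a red cap, 60 mm across, 70 mm tall, to the left of the rack. Origin at the centre of its underside.
There are look-alikes about, which are no part of the job. What is shaped like the beaker but yellow is not meant.

How it is judged:
By the outcome, as a careful person would: the job done as asked, in the order asked, and still so for the second after the job is handed in, with the robot touching nothing.
It also fails if it takes over 58 s, if anything falls off the work surface, if the arm or the gripper's body presses on something with over 40 N, if the wrist force passes 120 N, or if a joint passes its speed limit or range.

ROBOT

A 6-joint arm with a two-finger parallel gripper is mounted at the origin on the work surface. World frame = base frame: x ahead of the robot, y to its left, z up, the work surface at z = 0. Lengths are in m, angles in degrees, forces in N, time in s.
With the tool pointing down it reaches from about 0.4 to 0.825 m from the base axis. Payload 7 kg.
Tool frame: the origin (TCP) lies midway between the tips of the shut fingers; the grasp point (between the pads) lies 19 mm behind it; z points along the fingers, y is the line along which they close (so a half turn about z gives the same grasp; the last joint's range is limited). The gripper opens to 88 mm and grips with 3 to 60 N. Pads are 19 mm wide; open, the fingers measure 130 mm over their backs; the gripper's body (78 mm by 193 mm) begins 47 mm behind the grasp point.
Start: joints at [-48.581, 20.546, 0.682, 0, -70.136, -16.507], TCP at [0.284, -0.612, 0.227] pointing down, gripper open.
Joint ranges: [-176.03, 176.03], [-82.01, 121.73], [-58.28, 71.71], [-173.87, 95.51], [-174.79, -0.11], [-173.66, 173.66]. Speed limits (degrees/s): [136.94, 136.94, 172.46, 180, 180, 180].

INTERFACE

Orientations are given as [roll, pitch, yaw] about the fixed x, y, z axes, in that order (R = Rz(yaw) Ry(pitch) Rx(roll)).
In Python, from plant import get_state, optics, order gives the robot as it stands. The module is installed in compiled form; this text tells all that it offers.
- The arm moves only by the tool send_rows, never from a script. Its argument "moves" is a list of rows, each an object with "slide": the shift along the tool's x, y, z as a fraction of full scale, a list of three; "turn": the turn about the tool's z as a fraction of full scale; "gripper": the opening, from 0 (shut) to 1 (fully open). A call has exactly 5 rows; each row is the pose to reach, as a shift and turn from the pose commanded when the call began, along the tool's axes at that moment; what a row does not reach only later rows make up. Full scale, the value 1, is 150 mm for a shift and 90 degrees for a turn. A row lasts 1/12 s, in which the tool goes at most 41.7 mm and 7.16 degrees, less where a joint would pass 70% of its speed; a pose out of reach is approached as far as the arm can. A call with a number of a shift or a turn outside -1 to 1 is refused whole. A call with a gripper value outside its range is refused whole. The fingers move at their own pace and stop on an object; "newtons" is the grip in N (left out, the last holds). Time passes only in rows, so rows that repeat a pose let the fingers close, or fill a call up. It gives the time, the measured TCP pose, the force, the opening and the grip force at its end, in the units of the state.
- get_state(): the state, without advancing time (a new reading comes with each control period).
- optics.capture(name): name is "side" or "top"; returns a dict with "img" (400x640x3 uint8, red, green, blue), "intrinsics" (3x3 intrinsics, pixels), "origin" and "attitude" of the camera in the world. Camera axes: x right, y down, z forward; pixel columns grow to the right and rows downward; lengths in m; the calibration is good to about 2 mm. A picture is of the moment at which its call begins. There is no depth.
- order.close_job(): hands the job in; it is judged then, once.
Trained networks look in the newest picture that a camera, given by its name, has taken for a name from the list of things; names that differ only in an ending like _2 or _b are one class to them, and where a whole thing is asked for, a point or a joint stands for the part that bears it (a point fixed in the world has none). Each returns a list of dicts, best first, with "p" (0 to 1); they miss things now and then, are a little off and sometimes report something else, mostly with a low value. They report only what shows in the picture. A call takes as long as a camera call. They do not tell look-alikes from the thing itself.
- optics.look_for(camera, name): "location" ([x, y, z] in m, in world coordinates, good to about 4 mm: the middle of the surface that is visible of it).
The state is a dict: "time_s": time; "joints": joint angles; "qd": joint speeds; "joint_torque": joint torques, N m; "tcp_pos": TCP position; "eef_rot": TCP orientation; "contact_force": force on the tool from outside, world axes, zero at the start; "moment": the same for the moment, N m; "gripper_width": finger opening in m; "gripper_force": force on a finger pad.
Only numpy, scipy, OpenCV 4.12 (cv2) and the standard library are available. Lean on these libraries where they do the work, as an engineer would, in place of code of your own. Each camera call takes 0.05 s, during which the arm holds its last target. There are 200 camera calls.

## Working session

There is one attempt and no reset: what is moved stays moved. The work goes in short steps, Python scripts to look and compute and a tool call to move; the robot and the scene stay as the last step left them, time stands still between calls to the robot, and variables do not carry over. Pictures are saved under pics/ and viewed, at most 10 in all, crops included, and the job is handed in when it is done.

Besides the shell and the picture viewer there is one more tool, called after "Call:" by a JSON object that holds its "fn" and its "kwargs", one argument or row to a line. send_rows: Moves the arm, as the interface text tells. Shift numbers are shares of 150 mm and turn numbers shares of 90 degrees, none past 1 either way. Its arguments: {"type":"object","properties":{"moves":{"type":"array"},"newtons":{"type":"number"}},"required":["moves"]}

```bash
mkdir -p pics; cat > h.py <<'E'
import numpy as np, cv2
from plant import get_state, optics, order
def cap(n,f=None):
    c=optics.capture(n)
    if f: cv2.imwrite('pics/'+f,c['img'][:,:,::-1])
    return c
def R(c):
    a=np.array(c['attitude'],float)
    if a.shape==(3,3): return a
    from scipy.spatial.transform import Rotation as Ro
    return Ro.from_euler('xyz',a,degrees=True).as_matrix() if a.size==3 else Ro.from_quat(a).as_matrix()
def proj(c,P):
    p=(np.atleast_2d(P)-np.array(c['origin']))@R(c)
    q=p@np.array(c['intrinsics']).T
    return q[:,:2]/q[:,2:]
def ray(c,uv,z):
    uv=np.atleast_2d(uv)
    d=np.c_[uv,np.ones(len(uv))]@np.linalg.inv(np.array(c['intrinsics'])).T@R(c).T
    o=np.array(c['origin']); return o+d*((z-o[2])/d[:,2])[:,None]
E
python3 - <<'E'
from h import *
for n in('top','side'):
    c=cap(n,n+'1.png'); print(n,c['origin'],c['attitude'],c['intrinsics'])
    for k in ('panel','rack','tab_green','tab_yellow','blue_panel','beaker','jar'):
        for d in optics.look_for(n,k)[:3]: print(n,k,np.round(d['location'],3),round(d['p'],2),np.round(proj(c,d['location'])[0]))
s=get_state();print(s)
E
```

```text
top [ 0.16914332 -0.05156857  1.75857003] [-1.66534558e+02 -9.42415798e-02 -9.16626621e+01] [[465.22351303   0.         316.49616481]
 [  0.         465.22351303 211.17068585]
 [  0.           0.           1.        ]]
top panel [ 0.562 -0.018  0.069] 0.83 [304. 214.]
top panel [0.582 0.029 0.061] 0.68 [291. 210.]
top rack [0.582 0.026 0.058] 0.73 [292. 210.]
top tab_yellow [0.723 0.155 0.076] 0.53 [257. 174.]
top blue_panel [0.693 0.003 0.066] 0.95 [297. 181.]
top blue_panel [0.584 0.028 0.062] 0.4 [291. 210.]
top blue_panel [ 0.728 -0.143  0.076] 0.21 [336. 171.]
top beaker [ 0.542 -0.414  0.091] 0.77 [411. 215.]
top beaker [ 0.562 -0.015  0.07 ] 0.58 [303. 214.]
top jar [0.414 0.39  0.073] 0.82 [193. 257.]
side [ 1.71865848 -0.65988066  1.20709037] [-131.09798843   -1.0343991    63.25360981] [[476.2281733    0.         318.79640926]
 [  0.         476.2281733  204.12245088]
 [  0.           0.           1.        ]]
side panel [ 0.571 -0.021  0.068] 0.73 [328. 203.]
side rack [ 0.633 -0.025  0.056] 0.7 [335. 216.]
side tab_green [ 0.744 -0.147  0.077] 0.85 [318. 243.]
side tab_yel
[... 236 characters left out ...]
01. 161.]
{'time_s': 0.8, 'joints': array([-4.85805538e+01,  2.05429587e+01,  6.81786857e-01,  1.91529664e-05,
       -7.01344071e+01, -1.65075893e+01]), 'qd': array([ 0.0438448 ,  0.06390383, -0.07666166, -0.00479217, -0.04402009,
       -0.02295921]), 'joint_torque': array([ 2.93437464e-03, -5.82283258e+01,  2.93278563e+01,  7.00215653e+00,
        1.24417932e-02, -3.62570722e-05]), 'tcp_pos': array([ 0.28431152, -0.61218572,  0.22659842]), 'eef_rot': array([-1.79995756e+02,  1.23893221e-03, -1.55088137e+02]), 'contact_force': array([-0.08874377,  1.4509953 ,  0.84246104]), 'moment': array([-0.01217258, -0.02685652,  0.0397909 ]), 'gripper_force': 0.0, 'gripper_width': 0.08795756408945066}
```

```bash
python3 - <<'E'
import cv2
i=cv2.imread('pics/top1.png')[130:290,170:450]; cv2.imwrite('pics/top1c.png',cv2.resize(i,None,fx=2.85,fy=2.85,interpolation=cv2.INTER_CUBIC))
i=cv2.imread('pics/side1.png')[130:290,150:430]; cv2.imwrite('pics/side1c.png',cv2.resize(i,None,fx=2.85,fy=2.85,interpolation=cv2.INTER_CUBIC))
E
```

```text
(no output)
```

View pics/top1c.png

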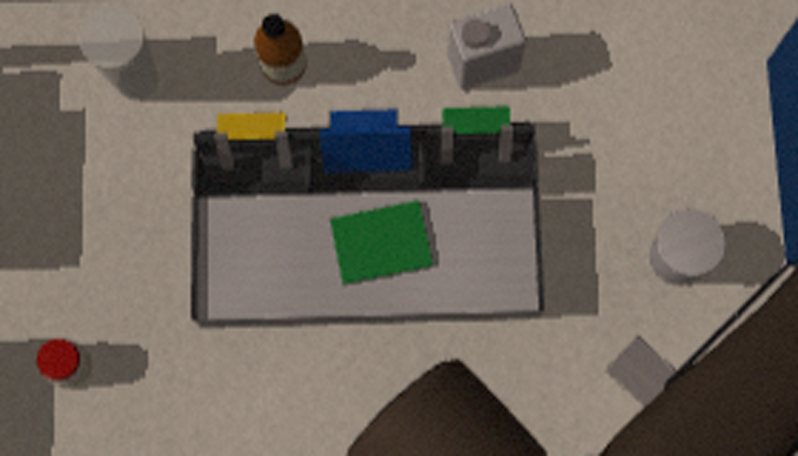

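View pics/side1c.png

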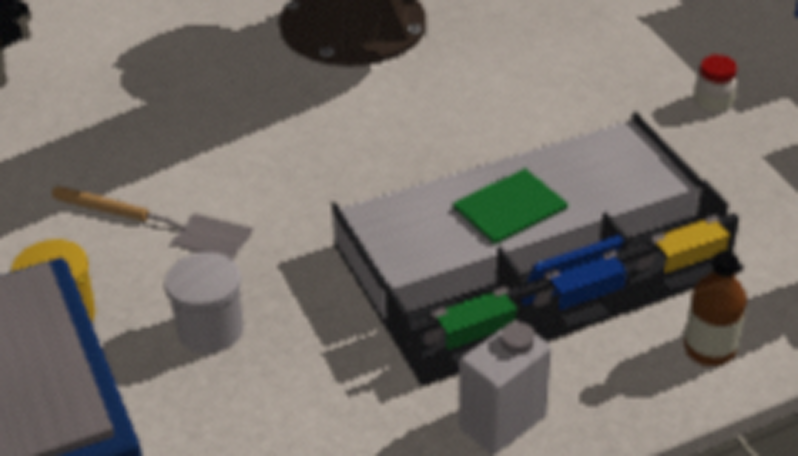

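The top crop shows the green panel at (382,243), the green tab at right (476,120), yellow at left (250,125), and the blue panel in the middle (365,145). There are two beaker-shaped things. The foil one is at side crop (203,300) and the yellow look-alike is at (50,280). Neither needs touching. The green panel is the only slab lying on the shelf, and these crops confirm it.

```bash
cat >> h.py <<'E'
def masks(c):
    h=cv2.cvtColor(c['img'],cv2.COLOR_RGB2HSV)
    g=cv2.inRange(h,(45,120,40),(75,255,255)); y=cv2.inRange(h,(20,150,90),(32,255,255)); b=cv2.inRange(h,(100,150,40),(125,255,255))
    return g,y,b
def blobs(m,amin=25):
    n,l,s,ce=cv2.connectedComponentsWithStats(m)
    return [(s[i],ce[i],l==i) for i in range(1,n) if s[i][4]>=amin]
def rect(c,mask,z=0.07):
    ct=max(cv2.findContours(mask.astype(np.uint8),cv2.RETR_EXTERNAL,cv2.CHAIN_APPROX_NONE)[0],key=len)[:,0].astype(float)
    P=ray(c,ct,z)[:,:2]
    (x,y),(w,h),a=cv2.minAreaRect((P*1000).astype(np.float32)); return x,y,w,h,a
E
python3 - <<'E'
from h import *
T=cap('top');S=cap('side')
for n,c in(('top',T),('side',S)):
    g,y,b=masks(c)
    for k,m in zip('gyb',(g,y,b)):
        for s,ce,l in blobs(m): 
            z=0.07 if s[4]>600 and k=='g' else 0.076
            print(n,k,s,np.round(ce,1),np.round(ray(c,ce,z)[0],4),np.round(rect(c,l,z),1))
cr=np.array([[208,196],[540,189],[207,320],[538,313]])/2.85+[170,130]
print(np.round(ray(T,cr,.06),4))
E
```

```text
top g [325 168  24   9 187] [336.7 171.6] [ 0.7238 -0.1471  0.076 ] [ 722.4 -146.5   87.5   31.9   88.4]
top g [286 201  36  28 727] [303.4 214.7] [ 0.5613 -0.0168  0.07  ] [561.6 -16.9  87.8 117.4  10. ]
top y [246 170  24   9 196] [257.5 173.7] [0.7243 0.1534 0.076 ] [723.  153.5  87.8  31.8  88.4]
top b [  0   0  13  68 589] [ 4.2 29.4] [1.374 1.191 0.076] [1360.2 1181.5  316.4   49.1    7.3]
top b [ 440  134   70   88 1294] [452.1 173.2] [ 0.7053 -0.5846  0.076 ] [ 740.3 -616.   181.4  435.9   52.5]
top b [511 134  24  66 137] [527.1 162.2] [ 0.741  -0.8753  0.076 ] [ 731.4 -878.6  266.8   53.    11. ]
top b [282 169  33  22 610] [297.8 179.5] [0.6967 0.0011 0.076 ] [698.6   1.3  83.9 119.1   1.5]
top b [506 201  30  12 164] [522.7 208.8] [ 0.5588 -0.8343  0.076 ] [ 558.8 -830.6   37.4  111.7   11.9]
top b [  63  255   64   45 2657] [ 94.3 277.1] [0.3512 0.7392 0.076 ] [352.1 739.  219.2 156.9  90. ]
side g [310 190  38  25 525] [328.5 201.7] [ 0.5731 -0.0203  0.076 ] [571.3 -19.4  89.3 119.2  10.6]
side g [304 233  28  19 327] [316.8 241.2] [ 0.7338 -0.1481  0.076 ] [ 732.6 -147
[... 1384 characters left out ...]
 0.7076 0.076 ] [4.043e+02 7.119e+02 2.080e+02 2.533e+02 5.000e-01]
side b [568 120  11  20  76] [572.9 129.6] [0.6075 1.1992 0.076 ] [ 605.6 1202.3   15.6  185.1   30.4]
side b [336 212  34  27 451] [354.8 225.4] [0.723  0.0037 0.076 ] [723.6   8.2  82.4 136.5   2.3]
side b [  91  222  114  103 1559] [160.7 293.8] [ 0.7277 -0.6601  0.076 ] [ 636.3 -693.   299.1  436.7   83.6]
side b [ 87 284   6  15  25] [ 88.7 292. ] [ 0.6288 -0.8481  0.076 ] [ 623.7 -845.6   11.4   57.3   89.7]
side b [163 317  14   7  27] [169.2 319.7] [ 0.8295 -0.6593  0.076 ] [ 831.3 -657.4   34.6   20.    64. ]
[[ 0.6317  0.21    0.06  ]
 [ 0.6287 -0.2304  0.06  ]
 [ 0.4653  0.21    0.06  ]
 [ 0.4621 -0.2194  0.06  ]]
```

Call:
{"fn": "send_rows", "kwargs": {
  "moves": [
    {"slide":[-0.9,0.86,0],"turn":0,"gripper":0.45},
    {"slide":[-0.9,0.86,0],"turn":0,"gripper":0.45},
    {"slide":[-0.9,0.86,0],"turn":0,"gripper":0.45},
    {"slide":[-0.9,0.86,0],"turn":0,"gripper":0.45},
    {"slide":[-0.9,0.86,0],"turn":0,"gripper":0.45}
  ]
}}

```text
time_s: 1.32
tcp_pos: [0.3531, -0.4351, 0.2269]
eef_rot: [-180.0, 0.1, -155.0]
contact_force: [0.5, -0.5, 0.1]
gripper_width: 0.0596
gripper_force: 0.0
```

Call:
{"fn": "send_rows", "kwargs": {
  "moves": [
    {"slide":[-0.9,0.86,0],"turn":0,"gripper":0.45},
    {"slide":[-0.9,0.86,0],"turn":0,"gripper":0.45},
    {"slide":[-0.9,0.86,0],"turn":0,"gripper":0.45},
    {"slide":[-0.9,0.86,0],"turn":0,"gripper":0.45},
    {"slide":[-0.9,0.86,0],"turn":0,"gripper":0.45}
  ]
}}

```text
time_s: 1.73
tcp_pos: [0.4214, -0.2613, 0.2271]
eef_rot: [-180.0, 0.1, -155.0]
contact_force: [-0.1, -0.7, -0.0]
gripper_width: 0.0397
gripper_force: 0.0
```

Call:
{"fn": "send_rows", "kwargs": {
  "moves": [
    {"slide":[-0.9,0.86,0],"turn":-0.36,"gripper":0.45},
    {"slide":[-0.9,0.86,0],"turn":-0.36,"gripper":0.45},
    {"slide":[-0.9,0.86,0],"turn":-0.36,"gripper":0.45},
    {"slide":[-0.9,0.86,0],"turn":-0.36,"gripper":0.45},
    {"slide":[-0.9,0.86,0],"turn":-0.36,"gripper":0.45}
  ]
}}

```text
time_s: 2.15
tcp_pos: [0.4899, -0.0872, 0.2271]
eef_rot: [-179.9, 0.1, -122.2]
contact_force: [-0.0, -0.1, 0.8]
gripper_width: 0.0394
gripper_force: 0.0
```

Call:
{"fn": "send_rows", "kwargs": {
  "moves": [
    {"slide":[-1,0.27,0],"turn":-0.363,"gripper":0.45},
    {"slide":[-1,0.27,0],"turn":-0.363,"gripper":0.45},
    {"slide":[-1,0.27,0],"turn":-0.363,"gripper":0.45},
    {"slide":[-1,0.27,0],"turn":-0.363,"gripper":0.45},
    {"slide":[-1,0.27,0],"turn":-0.363,"gripper":0.45}
  ]
}}

```text
time_s: 2.57
tcp_pos: [0.5372, 0.0621, 0.2264]
eef_rot: [-179.9, 0.0, -89.4]
contact_force: [0.3, -1.0, 0.2]
gripper_width: 0.0392
gripper_force: 0.0
```

Call:
{"fn": "send_rows", "kwargs": {
  "moves": [
    {"slide":[-0.2,-0.12,0.4],"turn":0,"gripper":0.45},
    {"slide":[-0.2,-0.12,0.6],"turn":0,"gripper":0.45},
    {"slide":[-0.2,-0.12,0.8],"turn":0,"gripper":0.45},
    {"slide":[-0.2,-0.12,0.8],"turn":0,"gripper":0.45},
    {"slide":[-0.2,-0.12,0.8],"turn":0,"gripper":0.45}
  ]
}}

```text
time_s: 2.98
tcp_pos: [0.5521, 0.0868, 0.105]
eef_rot: [179.7, -0.2, -90.0]
contact_force: [0.8, 0.3, 2.0]
gripper_width: 0.0394
gripper_force: 0.0
```

```bash
python3 - <<'E'
from h import *
s=get_state();print(s['time_s'],s['tcp_pos'],s['eef_rot'],s['contact_force'])
c=cap('side')
P=s['tcp_pos']; print(np.round(proj(c,[P,[.5615,-.017,.07],[.595,.05,.07]]),1))
cv2.imwrite('pics/s2.png',cv2.resize(c['img'][110:270,220:450,::-1],None,fx=3,fy=3,interpolation=cv2.INTER_CUBIC))
E
```

```text
2.9833 [0.55214755 0.08679607 0.10500803] [ 1.79725358e+02 -1.61712390e-01 -8.99917011e+01] [0.84266007 0.26261525 1.98007171]
[[351.7 184.3]
 [327.7 200.9]
 [348.2 201.1]]
```

View pics/s2.png

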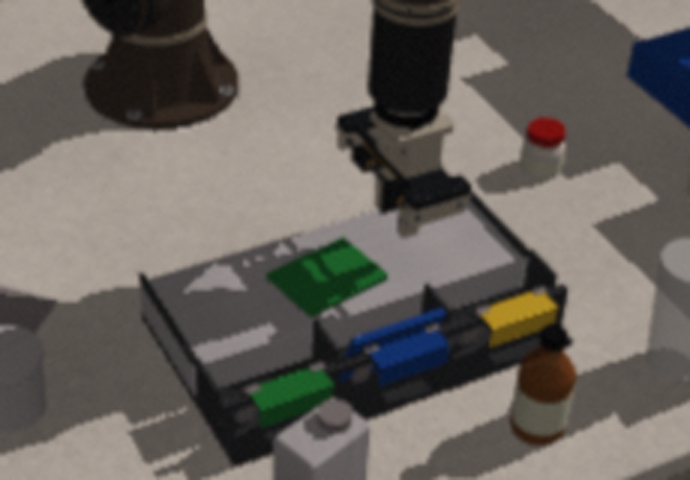

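The fingers hover over the shelf on the panel's +y side, at crop (410,215), clear of the panel at (325,280). I'll lower them and push in -y.

Call:
{"fn": "send_rows", "kwargs": {
  "moves": [
    {"slide":[0,0,0.1],"turn":0,"gripper":0.45},
    {"slide":[0,0,0.2],"turn":0,"gripper":0.45},
    {"slide":[0,0,0.25],"turn":0,"gripper":0.45},
    {"slide":[0,0,0.28],"turn":0,"gripper":0.45},
    {"slide":[0,0,0.28],"turn":0,"gripper":0.45}
  ]
}}

```text
time_s: 3.45
tcp_pos: [0.5541, 0.0875, 0.0657]
eef_rot: [-179.9, 0.0, -90.0]
contact_force: [-0.5, -0.8, 0.3]
gripper_width: 0.0394
gripper_force: 0.0
```

Call:
{"fn": "send_rows", "kwargs": {
  "moves": [
    {"slide":[0.06,0,0],"turn":0,"gripper":0.45},
    {"slide":[0.12,0,0],"turn":0,"gripper":0.45},
    {"slide":[0.18,0,0],"turn":0,"gripper":0.45},
    {"slide":[0.24,0,0],"turn":0,"gripper":0.45},
    {"slide":[0.3,0,0],"turn":0,"gripper":0.45}
  ]
}}

```text
time_s: 3.87
tcp_pos: [0.5542, 0.0418, 0.0652]
eef_rot: [-179.9, 0.0, -90.0]
contact_force: [1.5, 2.3, 1.6]
gripper_width: 0.0397
gripper_force: 1.3
```

Call:
{"fn": "send_rows", "kwargs": {
  "moves": [
    {"slide":[0.06,0,0],"turn":0,"gripper":0.45},
    {"slide":[0.12,0,0],"turn":0,"gripper":0.45},
    {"slide":[0.18,0,0],"turn":0,"gripper":0.45},
    {"slide":[0.24,0,0],"turn":0,"gripper":0.45},
    {"slide":[0.3,0,0],"turn":0,"gripper":0.45}
  ]
}}

```text
time_s: 4.28
tcp_pos: [0.5539, -0.003, 0.0649]
eef_rot: [-179.9, 0.0, -90.0]
contact_force: [0.5, 4.9, 4.8]
gripper_width: 0.0393
gripper_force: 3.0
```

```bash
cat >> h.py <<'E'
def panel():
    s=get_state();print(s['time_s'],s['tcp_pos'],s['eef_rot'],s['contact_force'])
    for n in('top','side'):
        c=cap(n)
        for st,ce,l in blobs(masks(c)[0],80): print(n,st[4],np.round(ray(c,ce,.07)[0],4),np.round(rect(c,l),1))
    for d in optics.look_for('side','panel')[:2]: print(np.round(d['location'],3),d['p'])
E
python3 -c "from h import *;panel()"
```

```text
4.2833 [ 0.55394232 -0.00304902  0.06492467] [-1.79945692e+02  2.49317477e-02 -9.00109363e+01] [0.45758968 4.87670477 4.82252155]
top 185 [ 0.7257 -0.1479  0.07  ] [ 724.4 -148.7   84.1   32.    88.4]
top 564 [ 0.5499 -0.0874  0.07  ] [550.6 -85.8  96.6  83.9  88.4]
side 535 [ 0.5564 -0.0768  0.07  ] [555.  -74.1 121.3  91.9  90. ]
side 328 [ 0.7287 -0.1455  0.07  ] [ 727.1 -144.9   61.4  101.2    2.8]
[ 0.56  -0.082  0.067] 0.66
```

Call:
{"fn": "send_rows", "kwargs": {
  "moves": [
    {"slide":[0.06,0,0],"turn":0,"gripper":0.45},
    {"slide":[0.12,0,0],"turn":0,"gripper":0.45},
    {"slide":[0.18,0,0],"turn":0,"gripper":0.45},
    {"slide":[0.24,0,0],"turn":0,"gripper":0.45},
    {"slide":[0.3,0,0],"turn":0,"gripper":0.45}
  ]
}}

```text
time_s: 4.85
tcp_pos: [0.5531, -0.0485, 0.0643]
eef_rot: [180.0, -0.0, -90.0]
contact_force: [0.8, 0.7, -0.7]
gripper_width: 0.0392
gripper_force: 0.4
```

Call:
{"fn": "send_rows", "kwargs": {
  "moves": [
    {"slide":[0.06,0,0],"turn":0,"gripper":0.45},
    {"slide":[0.11,0,0],"turn":0,"gripper":0.45},
    {"slide":[0.15,0,0],"turn":0,"gripper":0.45},
    {"slide":[0.18,0,0],"turn":0,"gripper":0.45},
    {"slide":[0.19,0,0],"turn":0,"gripper":0.45}
  ]
}}

```text
time_s: 5.27
tcp_pos: [0.5534, -0.0767, 0.0646]
eef_rot: [180.0, 0.0, -90.1]
contact_force: [-0.4, 0.8, -0.7]
gripper_width: 0.0392
gripper_force: 0.5
```

```bash
python3 -c "from h import *;panel()"
```

```text
5.2667 [ 0.55344628 -0.0767291   0.0645656 ] [ 1.79998894e+02  1.02090337e-03 -9.00593622e+01] [-0.35330883  0.80672364 -0.70189033]
top 133 [ 0.7273 -0.1579  0.07  ] [ 724.4 -148.8   84.    32.    88.4]
top 532 [ 0.5505 -0.1645  0.07  ] [ 551.7 -159.9   87.2   95.9    0.9]
side 561 [ 0.5568 -0.1492  0.07  ] [ 555.5 -146.3   91.7  121.2    0.6]
side 327 [ 0.7286 -0.1454  0.07  ] [ 727.3 -144.6   61.5  100.5    1.3]
[ 0.556 -0.153  0.068] 0.62
```

Call:
{"fn": "send_rows", "kwargs": {
  "moves": [
    {"slide":[-0.08,0,0],"turn":0,"gripper":0.45},
    {"slide":[-0.15,0,0],"turn":0,"gripper":0.45},
    {"slide":[-0.15,0,-0.2],"turn":0,"gripper":0.45},
    {"slide":[-0.15,0,-0.4],"turn":0,"gripper":0.45},
    {"slide":[-0.15,0,-0.4],"turn":0,"gripper":0.7}
  ]
}}

```text
time_s: 5.83
tcp_pos: [0.557, -0.0519, 0.1302]
eef_rot: [-179.5, 0.0, -89.9]
contact_force: [1.0, -0.5, 0.2]
gripper_width: 0.0425
gripper_force: 0.0
```

Call:
{"fn": "send_rows", "kwargs": {
  "moves": [
    {"slide":[0.61,0.55,0],"turn":0.39,"gripper":0.7},
    {"slide":[0.61,0.55,0],"turn":0.39,"gripper":0.7},
    {"slide":[0.61,0.55,0],"turn":0.39,"gripper":0.7},
    {"slide":[0.61,0.55,0],"turn":0.39,"gripper":0.7},
    {"slide":[0.61,0.55,0],"turn":0.39,"gripper":0.7}
  ]
}}

```text
time_s: 6.25
tcp_pos: [0.4697, -0.1454, 0.125]
eef_rot: [-180.0, 0.0, -125.6]
contact_force: [0.8, -0.2, 0.1]
gripper_width: 0.0612
gripper_force: 0.0
```

Call:
{"fn": "send_rows", "kwargs": {
  "moves": [
    {"slide":[0,0,0],"turn":0.39,"gripper":0.7},
    {"slide":[0,0,0],"turn":0.39,"gripper":0.7},
    {"slide":[0,0,0],"turn":0.39,"gripper":0.7},
    {"slide":[0,0,0],"turn":0.39,"gripper":0.7},
    {"slide":[0,0,0],"turn":0.39,"gripper":0.7}
  ]
}}

```text
time_s: 6.67
tcp_pos: [0.4713, -0.144, 0.1247]
eef_rot: [-180.0, 0.0, -160.5]
contact_force: [-0.2, 0.6, 0.5]
gripper_width: 0.0614
gripper_force: 0.0
```

Call:
{"fn": "send_rows", "kwargs": {
  "moves": [
    {"slide":[0,0,0],"turn":0.22,"gripper":0.7},
    {"slide":[0,0,0],"turn":0.22,"gripper":0.7},
    {"slide":[0,0,0],"turn":0.22,"gripper":0.7},
    {"slide":[0,0,0],"turn":0.22,"gripper":0.7},
    {"slide":[0,0,0],"turn":0.22,"gripper":0.7}
  ]
}}

```text
time_s: 7.08
tcp_pos: [0.4712, -0.1443, 0.1246]
eef_rot: [-180.0, 0.0, -179.8]
contact_force: [-0.0, 0.5, 0.3]
gripper_width: 0.0611
gripper_force: 0.0
```

```bash
python3 -c "from h import *;panel()"
```

```text
7.0833 [ 0.47119127 -0.14427015  0.12462984] [-1.79999329e+02  1.94546178e-02 -1.79781962e+02] [-0.0205466   0.51051758  0.34197383]
top 188 [ 0.7257 -0.1476  0.07  ] [ 724.4 -146.8   87.8   32.    88.4]
side 557 [ 0.5562 -0.1495  0.07  ] [ 554.8 -148.3   90.2  117.1    0.6]
side 324 [ 0.7284 -0.1454  0.07  ] [ 727.6 -144.2   99.6   61.3   89.5]
[ 0.559 -0.152  0.069] 0.98
```

Call:
{"fn": "send_rows", "kwargs": {
  "moves": [
    {"slide":[0,-0.02,0.15],"turn":0,"gripper":0.7},
    {"slide":[0,-0.02,0.3],"turn":0,"gripper":0.7},
    {"slide":[0,-0.02,0.37],"turn":0,"gripper":0.7},
    {"slide":[0,-0.02,0.4],"turn":0,"gripper":0.7},
    {"slide":[0,-0.02,0.4],"turn":0,"gripper":0.7}
  ]
}}

```text
time_s: 7.65
tcp_pos: [0.4704, -0.148, 0.0637]
eef_rot: [-180.0, -0.1, -180.0]
contact_force: [0.6, -0.0, 0.8]
gripper_width: 0.0616
gripper_force: 0.0
```

Call:
{"fn": "send_rows", "kwargs": {
  "moves": [
    {"slide":[-0.06,0,0],"turn":0,"gripper":0.7},
    {"slide":[-0.12,0,0],"turn":0,"gripper":0.7},
    {"slide":[-0.18,0,0],"turn":0,"gripper":0.7},
    {"slide":[-0.24,0,0],"turn":0,"gripper":0.7},
    {"slide":[-0.3,0,0],"turn":0,"gripper":0.7}
  ]
}}

```text
time_s: 8.07
tcp_pos: [0.5141, -0.1484, 0.0652]
eef_rot: [-180.0, -0.3, 180.0]
contact_force: [-16.4, 0.7, 22.0]
gripper_width: 0.0614
gripper_force: 11.0
```

Call:
{"fn": "send_rows", "kwargs": {
  "moves": [
    {"slide":[-0.06,0,0],"turn":0,"gripper":0.7},
    {"slide":[-0.12,0,0],"turn":0,"gripper":0.7},
    {"slide":[-0.18,0,0],"turn":0,"gripper":0.7},
    {"slide":[-0.24,0,0],"turn":0,"gripper":0.7},
    {"slide":[-0.3,0,0],"turn":0,"gripper":0.7}
  ]
}}

```text
time_s: 8.48
tcp_pos: [0.5596, -0.1486, 0.0654]
eef_rot: [-180.0, -0.2, 180.0]
contact_force: [-10.4, -0.0, 13.7]
gripper_width: 0.0614
gripper_force: 6.9
```

```bash
python3 -c "
from h import *;panel()
c=cap('side');cv2.imwrite('pics/s3.png',cv2.resize(c['img'][140:290,250:430,::-1],None,fx=4,fy=4,interpolation=cv2.INTER_CUBIC))"
```

```text
8.4833 [ 0.55962644 -0.14855229  0.06540461] [-179.96853164   -0.2275795   179.97635644] [-10.37833374  -0.03241069  13.6875734 ]
side 610 [ 0.6177 -0.1496  0.07  ] [ 6.161e+02 -1.479e+02  9.280e+01  1.188e+02  6.000e-01]
side 328 [ 0.7285 -0.1455  0.07  ] [ 727.2 -144.6   61.8  100.5    1.3]
[ 0.62  -0.153  0.067] 0.77
```

View pics/s3.png

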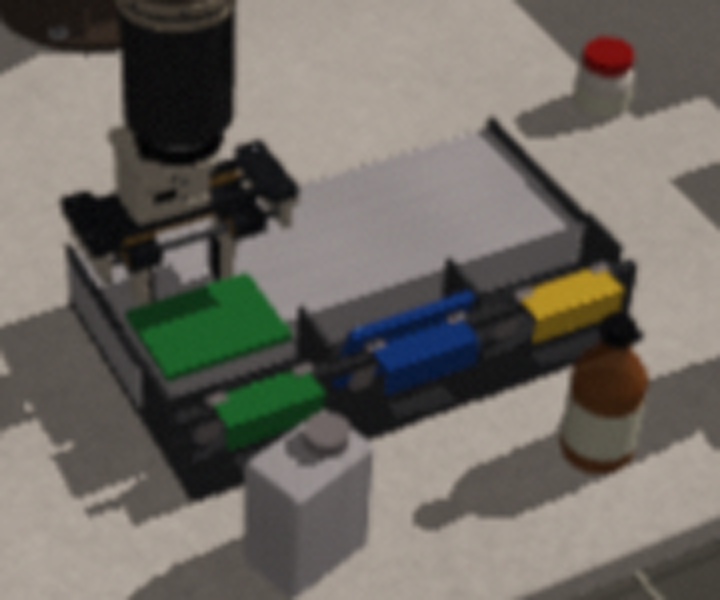

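The panel lies square in front of the green slot, at crop (205,325), about 15 mm short of half over the edge. I'll push about 20 mm more, slowly, then ease back.

Call:
{"fn": "send_rows", "kwargs": {
  "moves": [
    {"slide":[-0.03,0,0],"turn":0,"gripper":0.7},
    {"slide":[-0.06,0,0],"turn":0,"gripper":0.7},
    {"slide":[-0.09,0,0],"turn":0,"gripper":0.7},
    {"slide":[-0.11,0,0],"turn":0,"gripper":0.7},
    {"slide":[-0.13,0,0],"turn":0,"gripper":0.7}
  ]
}}

```text
time_s: 9.1
tcp_pos: [0.5796, -0.1482, 0.0649]
eef_rot: [-180.0, -0.1, 180.0]
contact_force: [-7.6, -0.3, 9.6]
gripper_width: 0.0615
gripper_force: 5.0
```

Call:
{"fn": "send_rows", "kwargs": {
  "moves": [
    {"slide":[0.05,0,0],"turn":0,"gripper":0.7},
    {"slide":[0.1,0,0],"turn":0,"gripper":0.7},
    {"slide":[0.15,0,0],"turn":0,"gripper":0.7},
    {"slide":[0.15,0,0],"turn":0,"gripper":0.7},
    {"slide":[0.15,0,0],"turn":0,"gripper":0.7}
  ]
}}

```text
time_s: 9.52
tcp_pos: [0.5577, -0.148, 0.0648]
eef_rot: [180.0, 0.0, 180.0]
contact_force: [0.6, -0.1, 0.5]
gripper_width: 0.0612
gripper_force: 0.0
```

```bash
python3 -c "
from h import *;panel()"
```

```text
9.5167 [ 0.55772191 -0.14795274  0.0648252 ] [1.79997855e+02 3.05817340e-02 1.79989074e+02] [ 0.56303804 -0.13642702  0.47288523]
side 1038 [ 0.6728 -0.1499  0.07  ] [ 674.9 -152.9  127.9  174.5   83.5]
[ 0.647 -0.156  0.064] 0.66
```

```bash
python3 -c "
from h import *
c=cap('side');cv2.imwrite('pics/s4.png',cv2.resize(c['img'][170:270,260:380,::-1],None,fx=5,fy=5,interpolation=cv2.INTER_CUBIC))"
```

```text
(no output)
```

View pics/s4.png

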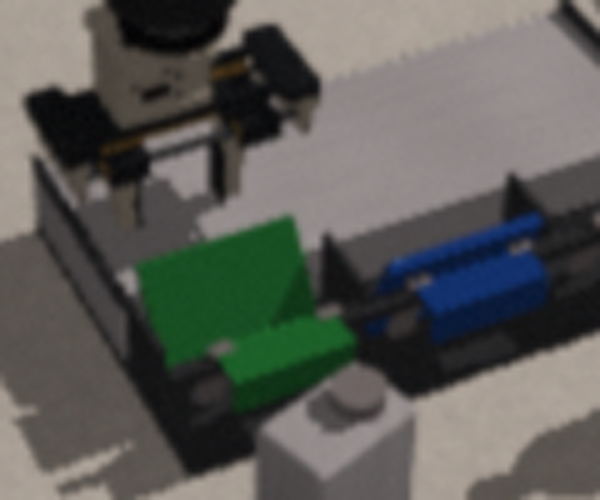

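The panel has dropped into the green slot and leans on the shelf edge at crop (220,290). I'll tip it up slowly.

Call:
{"fn": "send_rows", "kwargs": {
  "moves": [
    {"slide":[0,0,-0.04],"turn":0,"gripper":0.6},
    {"slide":[-0.05,0,-0.04],"turn":0,"gripper":0.6},
    {"slide":[-0.1,0,-0.04],"turn":0,"gripper":0.6},
    {"slide":[-0.15,0,-0.04],"turn":0,"gripper":0.6},
    {"slide":[-0.2,0,-0.04],"turn":0,"gripper":0.6}
  ]
}}

```text
time_s: 10.13
tcp_pos: [0.5891, -0.148, 0.0705]
eef_rot: [-180.0, 0.0, 180.0]
contact_force: [0.7, 0.2, 0.2]
gripper_width: 0.0529
gripper_force: 0.0
```

Call:
{"fn": "send_rows", "kwargs": {
  "moves": [
    {"slide":[-0.04,0,0],"turn":0,"gripper":0.6},
    {"slide":[-0.08,0,0],"turn":0,"gripper":0.6},
    {"slide":[-0.12,0,0],"turn":0,"gripper":0.6},
    {"slide":[-0.16,0,0],"turn":0,"gripper":0.6},
    {"slide":[-0.2,0,0],"turn":0,"gripper":0.6}
  ]
}}

```text
time_s: 10.55
tcp_pos: [0.6182, -0.1481, 0.0704]
eef_rot: [-180.0, -0.0, 180.0]
contact_force: [-1.7, 0.3, 2.4]
gripper_width: 0.0525
gripper_force: 0.4
```

Call:
{"fn": "send_rows", "kwargs": {
  "moves": [
    {"slide":[-0.04,0,-0.01],"turn":0,"gripper":0.6},
    {"slide":[-0.08,0,-0.02],"turn":0,"gripper":0.6},
    {"slide":[-0.12,0,-0.03],"turn":0,"gripper":0.6},
    {"slide":[-0.16,0,-0.04],"turn":0,"gripper":0.6},
    {"slide":[-0.2,0,-0.05],"turn":0,"gripper":0.6}
  ]
}}

```text
time_s: 10.97
tcp_pos: [0.6487, -0.148, 0.0783]
eef_rot: [180.0, 0.0, 180.0]
contact_force: [0.5, -0.2, -0.9]
gripper_width: 0.0527
gripper_force: 0.0
```

```bash
python3 -c "
from h import *;panel()
c=cap('side');cv2.imwrite('pics/s5.png',cv2.resize(c['img'][170:270,260:380,::-1],None,fx=5,fy=5,interpolation=cv2.INTER_CUBIC))"
```

```text
10.9667 [ 0.64868839 -0.14799049  0.0783056 ] [1.79997854e+02 1.84032060e-02 1.79983616e+02] [ 0.51066747 -0.24882827 -0.93899257]
side 779 [ 0.693  -0.1463  0.07  ] [ 6.963e+02 -1.461e+02  1.256e+02  1.446e+02  2.000e-01]
[ 0.673 -0.153  0.076] 0.96
[0.634 0.052 0.058] 0.7
```

View pics/s5.png

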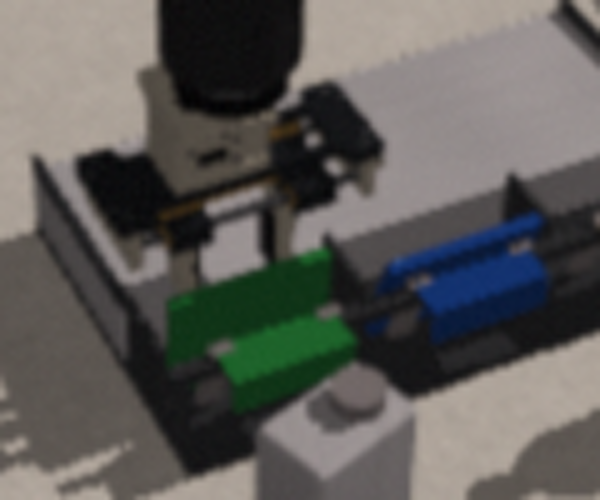

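The panel is nearly upright. I'll push on past vertical and follow it onto the rests.

Call:
{"fn": "send_rows", "kwargs": {
  "moves": [
    {"slide":[-0.04,0,-0.01],"turn":0,"gripper":0.6},
    {"slide":[-0.08,0,-0.02],"turn":0,"gripper":0.6},
    {"slide":[-0.12,0,-0.02],"turn":0,"gripper":0.6},
    {"slide":[-0.15,0,-0.02],"turn":0,"gripper":0.6},
    {"slide":[-0.18,0,-0.02],"turn":0,"gripper":0.6}
  ]
}}

```text
time_s: 11.58
tcp_pos: [0.6756, -0.148, 0.081]
eef_rot: [180.0, 0.0, 180.0]
contact_force: [0.0, -0.7, 0.5]
gripper_width: 0.0528
gripper_force: 0.0
```

Call:
{"fn": "send_rows", "kwargs": {
  "moves": [
    {"slide":[-0.01,0,0],"turn":0,"gripper":0.6},
    {"slide":[-0.02,0,0],"turn":0,"gripper":0.6},
    {"slide":[-0.03,0,0],"turn":0,"gripper":0.6},
    {"slide":[-0.04,0,0],"turn":0,"gripper":0.6},
    {"slide":[-0.04,0,0],"turn":0,"gripper":0.6}
  ]
}}

```text
time_s: 12.0
tcp_pos: [0.6811, -0.148, 0.0811]
eef_rot: [-180.0, 0.0, 180.0]
contact_force: [0.2, 0.8, -0.3]
gripper_width: 0.0526
gripper_force: 0.0
```

Call:
{"fn": "send_rows", "kwargs": {
  "moves": [
    {"slide":[0.1,0,0],"turn":0,"gripper":0.6},
    {"slide":[0.2,0,0],"turn":0,"gripper":0.6},
    {"slide":[0.4,0,0],"turn":0,"gripper":0.6},
    {"slide":[0.6,0,-0.2],"turn":0,"gripper":0.6},
    {"slide":[0.8,0,-0.4],"turn":0,"gripper":0.6}
  ]
}}

```text
time_s: 12.42
tcp_pos: [0.5592, -0.148, 0.1385]
eef_rot: [-180.0, -0.3, 180.0]
contact_force: [1.6, 0.8, 2.2]
gripper_width: 0.0524
gripper_force: 0.0
```

Call:
{"fn": "send_rows", "kwargs": {
  "moves": [
    {"slide":[0.1,0,-0.3],"turn":0,"gripper":0.6},
    {"slide":[0.1,0,-0.5],"turn":0,"gripper":0.6},
    {"slide":[0.1,0,-0.5],"turn":0,"gripper":0.6},
    {"slide":[0.1,0,-0.5],"turn":0,"gripper":0.6},
    {"slide":[0.1,0,-0.5],"turn":0,"gripper":0.6}
  ]
}}

```text
time_s: 12.83
tcp_pos: [0.5468, -0.1478, 0.2152]
eef_rot: [180.0, 0.0, 180.0]
contact_force: [-0.9, 0.6, -0.4]
gripper_width: 0.0526
gripper_force: 0.0
```

```bash
python3 -c "
from h import *;panel()
g,y,b=masks(cap('side'));print([s for s,_,_ in blobs(b,200)])
a=cap('side')['img'][170:270,260:420,::-1];t=cap('top')['img'][150:220,230:390,::-1]
cv2.imwrite('pics/s6.png',cv2.resize(np.vstack([a,t]),None,fx=3.5,fy=3.5,interpolation=cv2.INTER_CUBIC))"
```

```text
12.8333 [ 0.54675387 -0.14783529  0.21523879] [1.79969036e+02 4.94218547e-02 1.79969398e+02] [-0.86833625  0.64294557 -0.38214905]
side 460 [ 0.7164 -0.1431  0.07  ] [ 718.1 -138.5   78.3  136.3    2.1]
[ 0.712 -0.158  0.089] 0.5
[array([ 58,   0,  74,  18, 944], dtype=int32), array([176,   0,  62,  10, 365], dtype=int32), array([189,   0,  99,  23, 779], dtype=int32), array([ 368,    0,   84,   94, 3037], dtype=int32), array([453,   0,  25,  37, 599], dtype=int32), array([ 541,    6,   99,   66, 2289], dtype=int32), array([440,  47,  36,  52, 631], dtype=int32), array([ 430,  116,   57,   36, 1337], dtype=int32), array([336, 212,  34,  27, 457], dtype=int32), array([  90,  234,  115,   90, 1167], dtype=int32)]
```

View pics/s6.png

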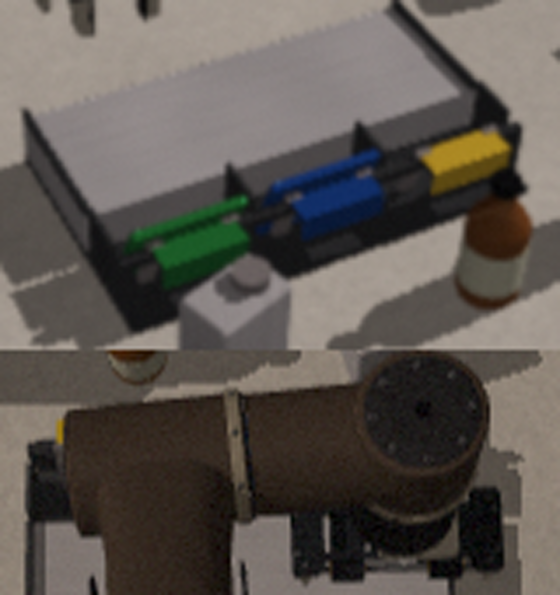

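The green panel stands at crop (190,220), leaning like the blue one at (325,180). The blue panel's outline hasn't moved and the arm is clear, so I'm handing in.

```bash
python3 -c "
from h import *;print(order.close_job())"
```

```text
the job is handed in; nothing more can be done
None
```

The green panel is standing on edge in the green-tab slot, leaning back on its rests, and the blue panel is undisturbed; the arm never went near the beaker or jar, and I handed the job in at about 13 s.

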